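# Call the order on the number wheels

### The job

Order 4-2-5 is ready at the coffee bar: roll the three number wheels on the order stand so that the red-marked one shows four pips on top, the yellow-marked one two and the blue-marked one five, each well centred at the top in line with the black ticks. Then push the bell's plunger well down, with the number already right, and let it come back up. Use a light touch on the stand (well under 20 N) and leave the cups and other bar things where they are.

Things in the scene. Friction and masses are not known exactly. Their poses are not given: they have to be found in the camera images.
- stand: Order-call stand, fixed to the counter: dark base 130 x 270 x 12 mm, origin at the centre of its underside, x = rolling direction (roughly away from the robot), y = along the row (roughly robot's left). Three white wheels at y = +94 (red), +48 (yellow), +2 mm (blue; coloured bars before and behind each) in an aluminium frame 94 mm along x, deck 74 mm up; bell, a 72 mm steel dome, at y = -88 mm. All at x = 0, axles along y.
- roll_red (a joint): Turn in rad of the red-marked white wheel. Six numbers 60 degrees apart, shown as 1 to 6 black pips, grey lines between them; the one on top, level with the black ticks beside the wheel, counts. 0 shows 1, each further pi/3 the next (5 pi/3 = 6). Grows as the wheel's top rolls to the stand's +x. Stops at -0.5 and 5.74. No clicks; stays where left.
- top_red (a point): Nominal top of the red wheel (60 mm diameter, 26 mm wide, smooth), 92 mm above the counter, 18 mm above the deck; fixed to the stand. The real top rides up to 5 mm higher or lower: find it by touch. Rolled by pressing a fingertip on top and dragging along x: the rim needs 3.4 N, slips if pressed too lightly (7 to 13 N is right). Sprung: gives straight down 1 mm per 5 N, 6 mm at most.
- roll_yellow (a joint): Turn in rad of the yellow-marked white wheel. Six numbers 60 degrees apart, shown as 1 to 6 black pips, grey lines between them; the one on top, level with the black ticks beside the wheel, counts. 0 shows 1, each further pi/3 the next (5 pi/3 = 6). Grows as the wheel's top rolls to the stand's +x. Stops at -0.5 and 5.74. No clicks; stays where left.
- top_yellow (a point): Nominal top of the yellow wheel (60 mm diameter, 26 mm wide, smooth), 92 mm above the counter, 18 mm above the deck; fixed to the stand. The real top rides up to 5 mm higher or lower: find it by touch. Rolled by pressing a fingertip on top and dragging along x: the rim needs 3.4 N, slips if pressed too lightly (7 to 13 N is right). Sprung: gives straight down 1 mm per 5 N, 6 mm at most.
- roll_blue (a joint): Turn in rad of the blue-marked white wheel. Six numbers 60 degrees apart, shown as 1 to 6 black pips, grey lines between them; the one on top, level with the black ticks beside the wheel, counts. 0 shows 1, each further pi/3 the next (5 pi/3 = 6). Grows as the wheel's top rolls to the stand's +x. Stops at -0.5 and 5.74. No clicks; stays where left.
- top_blue (a point): Nominal top of the blue wheel (60 mm diameter, 26 mm wide, smooth), 92 mm above the counter, 18 mm above the deck; fixed to the stand. The real top rides up to 5 mm higher or lower: find it by touch. Rolled by pressing a fingertip on top and dragging along x: the rim needs 3.4 N, slips if pressed too lightly (7 to 13 N is right). Sprung: gives straight down 1 mm per 5 N, 6 mm at most.
- bell (a joint): How far the bell's plunger is pushed down, in m: 0 = up, 0.010 = fully down. Spring of 600 N/m (6 N at the bottom); it comes back up when let go.
- bell_top (a point): Centre of the top of the bell's black plunger at rest, 20 mm across, 64 mm above the counter, 14 mm above the steel dome (fixed to the stand).
- cup_black_mid (a point): A bystander, not to be disturbed: black paper cup, upside down, 82 mm wide, 95 mm high; this point is half-way up on its axis.
- cup_red_mid (a point): A bystander, not to be disturbed: red paper cup, upside down, 82 mm wide, 95 mm high; this point is half-way up on its axis.
- tamper_mid (a point): A bystander, not to be disturbed: steel coffee tamper, 58 mm foot, 78 mm high; this point is half-way up on its axis.
- jug_mid (a point): A bystander, not to be disturbed: steel milk jug with a handle, 84 mm wide, 100 mm high; this point is half-way up on its axis.
- sugar_mid (a point): A bystander, not to be disturbed: amber jar with a steel cap, 70 mm wide, 100 mm high; this point is half-way up on its axis.
- portafilter_mid (a point): A bystander, not to be disturbed: portafilter: steel basket 68 mm wide, 35 mm high, with a black handle 154 mm out; this point is half-way up on its axis (of the basket).

How it is judged:
On the way, in this order (a step that is already met when the one before it is completed fails the run):
1. all three wheels show the code 4-2-5 (value of joint roll_red between 2.922 and 3.362 rad and value of joint roll_yellow between 0.827 and 1.267 rad and value of joint roll_blue between 3.969 and 4.409 rad), for 0.2 s.
2. the bell is pushed well down with the code showing (all of step 1 and value of joint bell above 0.006 m), for 0.05 s.
At the end, for the whole second after the job is handed in: The red wheel shows 4, the yellow 2, the blue 5, each within 0.22 rad (13 degrees) of centred, and the bell's plunger is back up (less than 2 mm down) (all of step 1 and value of joint bell below 0.002 m); the robot touches nothing.
It fails at once if the stand is pressed with more than 20 N (contact force between any of the fingers, the arm and stand above 20 N).
It fails at once if the bell is pushed while the number is wrong (value of joint bell above 0.005 m and not (value of joint roll_red between 2.922 and 3.362 rad and value of joint roll_yellow between 0.827 and 1.267 rad and value of joint roll_blue between 3.969 and 4.409 rad)).
It fails at once if a cup, the tamper, jug, jar or portafilter is moved by more than 30 mm (distance of any of cup_black_mid, cup_red_mid, tamper_mid, jug_mid, sugar_mid, portafilter_mid from where it was at the start of the episode above 0.03 m).
It also fails if it takes over 67 s, if anything falls off the work surface, if the arm or the gripper's body presses on something with over 40 N, if the wrist force passes 120 N, or if a joint passes its speed limit or range.

### The arm

A 6-joint arm with a two-finger parallel gripper is mounted at the origin on the work surface. World frame = base frame: x ahead of the robot, y to its left, z up, the work surface at z = 0. Lengths are in m, angles in rad, forces in N, time in s.
With the tool pointing down it reaches from about 0.425 to 0.95 m from the base axis. Payload 3.5 kg.
Tool frame: the origin (TCP) lies at the very end of the fingers, on their centre line; the grasp point (between the pads) lies 19 mm behind it (ctrl.grip_point_offset is the distance from the TCP to the grasp point, in m); z points along the fingers, y is the line along which they close (so a half turn about z gives the same grasp; the last joint's range is limited). The gripper opens to 85 mm and grips with 20 to 120 N. Pads are 22 mm wide; open, the fingers measure 114 mm over their backs; the gripper's body (76 mm by 85 mm) begins 54 mm behind the grasp point. The pads swing forward as they close: fully open they stand 13 mm farther back than shut.
Start: joints at [1.011, 0.286, 1.577, -0, 1.279, -0.15], TCP at [0.269, 0.619, 0.231] pointing down, gripper open.
Joint ranges: [-2.77, 2.77], [-0.9, 2.22], [0.21, 2.48], [-1.53, 4.67], [0.24, 2.81], [-2.84, 2.84]. Speed limits (rad/s): [2.79, 2.79, 3.14, 3.14, 3.14, 3.14].

### API

Orientations are given as a unit quaternion [x, y, z, w].
In Python, from plant import ctrl gives the robot as it stands. The module is installed in compiled form; this text tells all that it offers.
- The arm moves only by the shell command python3 -m pendant 'ROWS' [OPENING] [FORCE]. ROWS is JSON, a list of rows, each an object of numbers: "dx", "dy", "dz": the shift along the tool's x, y, z in cm; "twist": the turn about the tool's z in degrees. A call has 1 to 10 rows; each row is the pose to reach, as a shift and turn from the pose commanded when the call began, along the tool's axes at that moment; what a row does not reach only later rows make up. A row lasts 1/8 s, in which the tool goes at most 62.5 mm and 10.7 degrees, less where a joint would pass 70% of its speed; a pose out of reach is approached as far as the arm can. A call with a gripper value outside its range is refused whole. OPENING is the opening in per cent of the stroke, from 0 (shut) to 100 (fully open), set as the call begins (- or left out, the last holds). The fingers move at their own pace and stop on an object; FORCE is the grip in N (left out, the last holds). Time passes only in rows, so rows that repeat a pose let the fingers close. It gives the time, the measured TCP pose, the force, the opening and the grip force at its end, in the units of the state.
- ctrl.get_state(): the state, without advancing time (a new reading comes with each control period).
- ctrl.read_camera(name): name is "side" or "top"; returns a dict with "img" (480x640x3 uint8, red, green, blue), "depth" (480x640 float32, m along the optical axis (not along the pixel's ray), 0 where there is no reading), "camera_matrix" (3x3 intrinsics, pixels), "xyz" and "rotation" of the camera in the world. Camera axes: x right, y up, looking along -z (the intrinsics and any distortion apply to the point x, -y, -z); pixel columns grow to the right and rows downward; lengths in m; the calibration is good to about 2 mm. A picture is of the moment at which its call begins.
- ctrl.sign_off(): hands the job in; it is judged then, once.
The state is a dict: "time": time; "qpos": joint angles; "dq": joint speeds; "joint_efforts": joint torques, N m; "eef_pos": TCP position; "tcp_rot": TCP orientation; "contact_force": force on the tool from outside, world axes, zero at the start; "wrist_torque": the same for the moment, N m; "opening": opening from 0.0 (shut) to 1.0 (fully open); "finger_force": force on a finger pad.
Only numpy, scipy, OpenCV 4.12 (cv2) and the standard library are available. Lean on these libraries where they do the work, as an engineer would, in place of code of your own. Each camera call takes 0.05 s, during which the arm holds its last target. There are 200 camera calls.

## Working session

There is one attempt and no reset: what is moved stays moved. The work goes in short steps, Python scripts to look and compute and a shell command to move; the robot and the scene stay as the last step left them, time stands still between calls to the robot, and variables do not carry over. Pictures are saved under pics/ and viewed, at most 10 in all, crops included, and the job is handed in when it is done.

```bash
mkdir -p pics
cat > h.py <<'E'
import numpy as np, cv2
from plant import ctrl
def cam(n,save=None):
    c=ctrl.read_camera(n)
    if save: cv2.imwrite('pics/'+save,c['img'][:,:,::-1])
    return c
def ray(c,u,v):
    K=np.array(c['camera_matrix']);R=np.array(c['rotation'])
    d=np.array([(u-K[0,2])/K[0,0],-(v-K[1,2])/K[1,1],-1.])
    return np.array(c['xyz']),R@d
def at_z(c,u,v,z):
    o,d=ray(c,u,v);return o+d*(z-o[2])/d[2]
def dep(c,u,v):
    o,d=ray(c,u,v);return o+d*c['depth'][v,u]
def proj(c,p):
    K=np.array(c['camera_matrix']);q=np.array(c['rotation']).T@(np.array(p)-np.array(c['xyz']))
    return K[0,0]*q[0]/-q[2]+K[0,2],K[1,1]*q[1]/q[2]+K[1,2]
E
python3 - <<'E'
from h import *
a=cam('top','t0.png');b=cam('side','s0.png')
print(a['xyz'],a['rotation'],a['camera_matrix'],b['xyz'],b['rotation'])
print(ctrl.get_state())
E
```

```text
[ 0.28450396 -0.01385084  1.25685597] [ 0.07841744 -0.06222615 -0.70290245  0.70420647] [[481.7299044    0.         324.36151456]
 [  0.         481.7299044  238.10058574]
 [  0.           0.           1.        ]] [ 0.34693956 -1.04803577  1.18502634] [ 0.37888513 -0.03847537 -0.07847659  0.92130729]
{'time': 0.1, 'qpos': array([ 1.01098932e+00,  2.87096685e-01,  1.57804239e+00, -3.01214630e-06,
        1.27866461e+00, -1.49986190e-01]), 'dq': array([ 0.00108423, -0.00022098, -0.00498512,  0.00247969, -0.00100651,
        0.00234465]), 'joint_efforts': array([ 1.02012116e-03, -4.07301843e+01, -2.93695486e+01, -1.12007274e-04,
        3.44997410e-03, -1.32884114e-06]), 'eef_pos': array([0.26858541, 0.6185935 , 0.23006608]), 'tcp_rot': array([ 2.03478892e-01,  9.79078709e-01, -1.03712421e-03, -3.82807692e-04]), 'contact_force': array([-0.123232  , -0.49487556,  0.26997954]), 'wrist_torque': array([-0.00400702, -0.03218737,  0.02760028]), 'finger_force': 0.0, 'opening': 1.000912723626388}
```

View pics/t0.png

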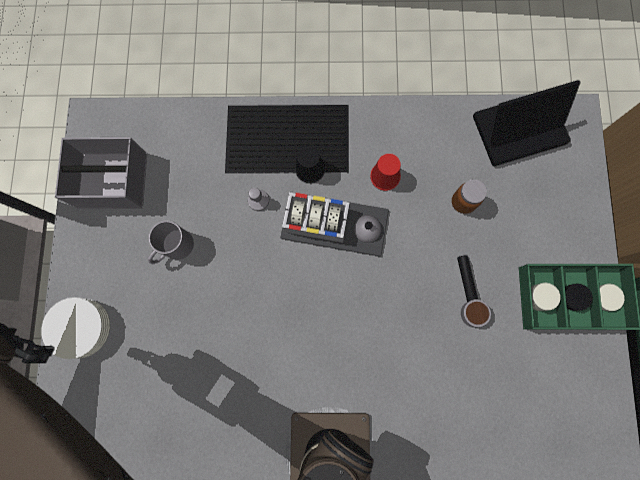

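View pics/s0.png

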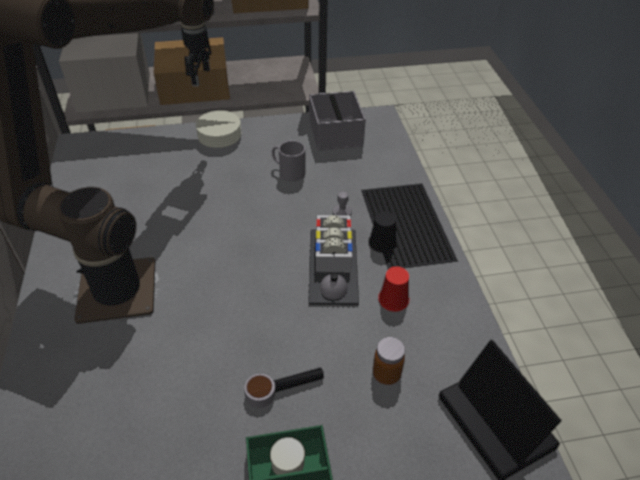

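```bash
sed -i "s/R=np.array(c\['rotation'\])/R=RT(c)/; s/np.array(c\['rotation'\]).T/RT(c).T/" h.py
cat >> h.py <<'E'
from scipy.spatial.transform import Rotation as Ro
def RT(c): return Ro.from_quat(c['rotation']).as_matrix()
E
python3 - <<'E'
from h import *
a=cv2.imread('pics/t0.png')[185:260,275:395]
cv2.imwrite('pics/t0c.png',cv2.resize(a,None,fx=6.5,fy=6.5,interpolation=cv2.INTER_CUBIC))
c=cam('top')
for u,v in [(200,300),(284,240),(390,208),(386,257)]: print(dep(c,u,v),c['depth'][v,u])
E
```

```text
[ 0.37364843  0.339767   -0.00051298] 1.257929
[0.53170009 0.12237739 0.00748282] 1.276376
[ 0.62155449 -0.16087892 -0.00298   ] 1.2979041
[ 0.48734825 -0.14692684  0.00058308] 1.2681762
```

View pics/t0c.png

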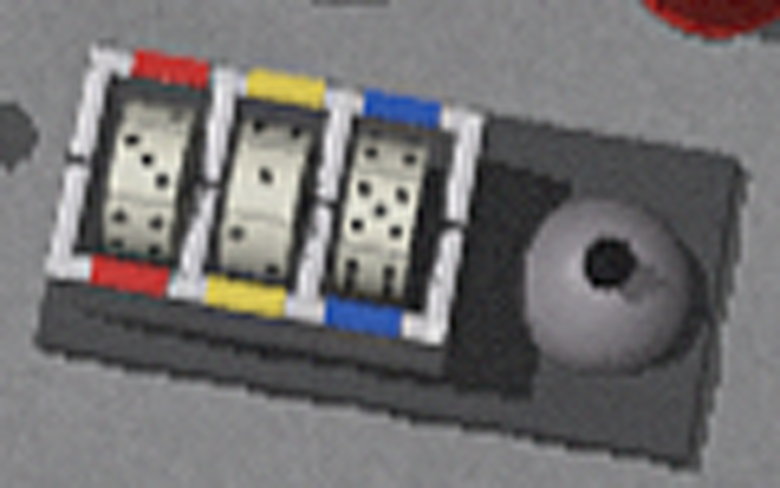

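```bash
cat >> h.py <<'E'
def wheel_ang(c,u,v,org,yaw,y,zt=0.092):
    """angle of surface point from top (rad, + toward stand +x) on wheel at row pos y"""
    o,d=ray(c,u,v);R=Ro.from_euler('z',yaw).as_matrix()
    o=R.T@(o-np.array([*org,0]));d=R.T@d
    z0=zt-.03;A=d[0]**2+d[2]**2;B=o[0]*d[0]+(o[2]-z0)*d[2];C=o[0]**2+(o[2]-z0)**2-.0009
    D=B*B-A*C
    if D<0:return None
    p=o+d*(-B-np.sqrt(D))/A
    return np.arctan2(p[0],p[2]-z0),p[1]
E
python3 - <<'E'
from h import *
c=cam('top')
f=lambda x,y:(275+(x+.5)/6.5-.5,185+(y+.5)/6.5-.5)
D=[(95,48),(482,117),(437,340),(52,272)]
P=np.array([at_z(c,*f(*p),.074)[:2] for p in D])
print(P, [np.linalg.norm(P[i]-P[(i+1)%4]) for i in range(4)])
yv=(P[0]-P[1])+(P[3]-P[2]);yaw=np.arctan2(-yv[0],yv[1]);print('yaw',yaw)
R=Ro.from_euler('z',yaw).as_matrix()[:2,:2]
B=[(745,158),(697,467),(38,345)]
Q=np.array([at_z(c,*f(*p),.012)[:2] for p in B]);print(Q,np.linalg.norm(Q[0]-Q[1]),np.linalg.norm(Q[1]-Q[2]))
print('org base',(Q[0]+Q[2])/2, 'deck ctr',P.mean(0))
bt=at_z(c,*f(610,264),.064)[:2]; print('bell',bt)
org=bt-R@[0,-.088]; print('org from bell',org)
print('deck ctr in base-frame',R.T@(P.mean(0)-(Q[0]+Q[2])/2))
o=(Q[0]+Q[2])/2
Kc=R.T@(org-o);print(Kc)
for n,p,y in [('r3',(147,158),.094),('y1',(265,175),.048),('b5',(380,210),.002)]:
  print(n,wheel_ang(c,*f(*p),o,yaw,y),wheel_ang(c,*f(*p),o,yaw,y,.097),wheel_ang(c,*f(*p),o,yaw,y,.087))
for n,p in [('tr',(75,160)),('t',(208,185)),('t',(325,203)),('t',(452,225))]:
  print(R.T@(at_z(c,*f(*p),.074)[:2]-o))
for n,y in [('red',.094),('yel',.048),('blu',.002),('bell',-.088)]: print(n,o+R@[0,y])
E
```

```text
[[ 0.64387026  0.10440477]
 [ 0.61539687 -0.04767791]
 [ 0.52644198 -0.02982809]
 [ 0.55345965  0.11944704]] [np.float64(0.1547251638090968), np.float64(0.09072810603023693), np.float64(0.15170042630451022), np.float64(0.09165341901928889)]
yaw -0.18209700031093887
[[ 0.61511863 -0.15693197]
 [ 0.48702371 -0.13483783]
 [ 0.53713088  0.13149069]] 0.12998638115767808 0.27100113053730945
org base [ 0.57612476 -0.01272064] deck ctr [0.58479219 0.03658645]
bell [ 0.55870897 -0.09749271]
org from bell [ 0.57464509 -0.01094769]
deck ctr in base-frame [-0.00040501  0.05006146]
[-0.00177627  0.00147568]
r3 (np.float64(0.025960254503632995), np.float64(0.09618789484712828)) (np.float64(-0.015214594830561862), np.float64(0.09554271799327468)) (np.float64(0.06760604291245809), np.float64(0.09683974530518058))
y1 (np.float64(0.07742950636876766), np.float64(0.05021473404664855)) (np.float64(0.03543766958343048), np.float64(0.04976142412499141)) (np.float64(0.12001551203097016), np.float64(0.050672948184928464))
b5 (np.float64(-0.11125984439411314), np.float64(0.0042597042428621085)) (np.float64(-0.1508663553647418), np.float64(0.004017761352943065)) (np.float64(-0.071451479697598), np.float64(0.004503960839417606))
[-0.00062802  0.1260837 ]
[-0.00117717  0.07293655]
[-8.60486254e-05  2.67089061e-02]
[ 0.00012605 -0.02343073]
red [0.59314743 0.07972518]
yel [0.58481719 0.03448573]
blu [ 0.57648694 -0.01075371]
bell [ 0.56018863 -0.09926566]
```

```bash
python3 -m pendant '[{"dx":-2,"dy":-1.5,"twist":5},{"dx":-6,"dy":-4.4,"twist":13},{"dx":-11,"dy":-8.1,"twist":22},{"dx":-16,"dy":-11.8,"twist":31},{"dx":-21,"dy":-15.5,"twist":40},{"dx":-26,"dy":-19.2,"twist":49},{"dx":-31,"dy":-22.8,"twist":58},{"dx":-36,"dy":-26.5,"twist":67},{"dx":-39,"dy":-28.7,"twist":74},{"dx":-40,"dy":-29.5,"twist":77}]' 0 20
python3 - <<'E'
from h import *
s=ctrl.get_state();p=s['eef_pos'];R=Ro.from_quat(s['tcp_rot']).as_matrix()
print(s['opening'],R)
print(R.T@(np.array([.5787,.0835,.12])-p)*100)
E
```

```text
0.9974407055866433 [[-9.17195312e-01  3.98437042e-01 -8.26653968e-04]
 [ 3.98437826e-01  9.17194430e-01 -1.29454855e-03]
 [ 2.42406320e-04 -1.51672407e-03 -9.99998820e-01]]
[-49.76291584 -36.72541605  11.08639649]$[0]: bad value
```

```bash
python3 -m pendant '[{"dx":-2,"dy":-1.5,"dz":0,"twist":5},{"dx":-6,"dy":-4.4,"dz":0,"twist":13},{"dx":-11,"dy":-8.1,"dz":0,"twist":22},{"dx":-16,"dy":-11.8,"dz":0,"twist":31},{"dx":-21,"dy":-15.5,"dz":0,"twist":40},{"dx":-26,"dy":-19.2,"dz":0,"twist":49},{"dx":-31,"dy":-22.8,"dz":0,"twist":58},{"dx":-36,"dy":-26.5,"dz":0,"twist":67},{"dx":-39,"dy":-28.7,"dz":0,"twist":74},{"dx":-40,"dy":-29.5,"dz":0,"twist":77}]' 0 20
cat > g.py <<'E'
from h import *
import sys
O=np.array([.5753,-.0115]);yaw=-.184
def go(sx,sy,z):
    s=ctrl.get_state();p=s['eef_pos'];R=Ro.from_quat(s['tcp_rot']).as_matrix()
    S=Ro.from_euler('z',yaw).as_matrix()
    t=np.array([*O,0])+S@[sx,sy,0];t[2]=z
    l=S.T@(p-[*O,0])
    e=S.T@R
    print('t',round(s['time'],2),'open',round(s['opening'],2),'stand xyz mm',(l*1000).round(1),'F',np.round(s['contact_force'],2),'yaw err deg',np.degrees(np.arctan2(-e[1,1],e[0,1])).round(2) if 0 else np.degrees(np.arctan2(e[1,1],e[0,1])).round(2),'tilt',R[:,2].round(3))
    print('delta tool cm',(R.T@(t-p)*100).round(2))
if __name__=='__main__': go(*map(float,sys.argv[1:4]))
E
python3 g.py -.014 .094 .12
```

```text
time: 1.45
eef_pos: [0.519, 0.1873, 0.2312]
tcp_rot: [0.77, 0.638, -0.0, -0.0]
contact_force: [0.1, 0.7, -0.1]
opening: 0.001
finger_force: 0.0
t 1.45 open 0.0 stand xyz mm [-91.7 185.1 231.2] F [ 0.1   0.66 -0.1 ] yaw err deg -0.21 tilt [-0. -0. -1.]
delta tool cm [-9.09  7.81 11.12]
```

```bash
python3 -m pendant '[{"dx":-3,"dy":2.6,"dz":0,"twist":0},{"dx":-7,"dy":6,"dz":0,"twist":0},{"dx":-9.1,"dy":7.8,"dz":2,"twist":0},{"dx":-9.1,"dy":7.8,"dz":6,"twist":0},{"dx":-9.1,"dy":7.8,"dz":10,"twist":0},{"dx":-9.1,"dy":7.8,"dz":12,"twist":0},{"dx":-9.1,"dy":7.8,"dz":12.5,"twist":0},{"dx":-9.1,"dy":7.8,"dz":12.5,"twist":0}]'
python3 - <<'E'
from g import *
go(-.014,.094,.1)
c=cam('side');b=c['img'][180:310,280:400,::-1]
cv2.imwrite('pics/s1.png',cv2.resize(b,None,fx=4.6,fy=4.6,interpolation=cv2.INTER_CUBIC))
E
```

```text
time: 2.45
eef_pos: [0.5791, 0.0859, 0.1074]
tcp_rot: [0.769, 0.64, 0.001, 0.001]
contact_force: [0.7, -0.4, 0.2]
opening: 0.002
finger_force: 0.0
t 2.45 open 0.0 stand xyz mm [-14.1  96.5 107.4] F [ 0.71 -0.41  0.17] yaw err deg 0.1 tilt [ 0.002  0.    -1.   ]
delta tool cm [-0.25  0.    0.74]
```

View pics/s1.png

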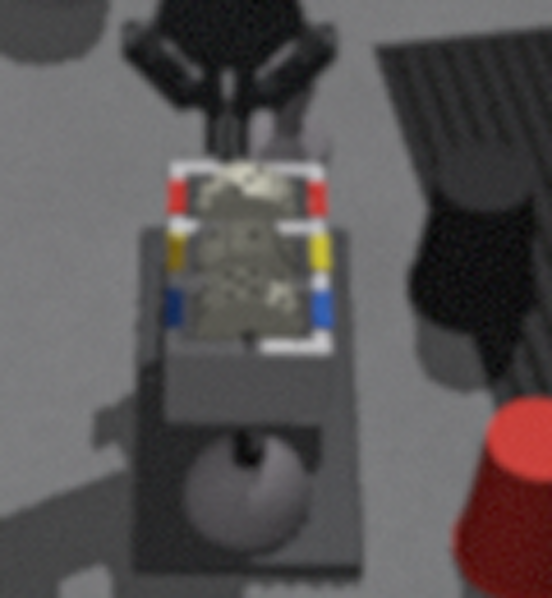

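```bash
python3 -m pendant '[{"dx":-0.2,"dy":0.6,"dz":0.4,"twist":0},{"dx":-0.2,"dy":0.6,"dz":0.7,"twist":0},{"dx":-0.2,"dy":0.6,"dz":0.8,"twist":0},{"dx":-0.2,"dy":0.6,"dz":0.9,"twist":0},{"dx":-0.2,"dy":0.6,"dz":1.0,"twist":0},{"dx":-0.2,"dy":0.6,"dz":1.0,"twist":0}]'; python3 g.py -.008 .094 .092
```

```text
time: 3.25
eef_pos: [0.5838, 0.0824, 0.0962]
tcp_rot: [0.769, 0.64, -0.0, -0.0]
contact_force: [-0.2, -0.2, -0.5]
opening: 0.001
finger_force: 0.0
t 3.25 open 0.0 stand xyz mm [-8.8 93.9 96.2] F [-0.2  -0.16 -0.48] yaw err deg 0.06 tilt [-0. -0. -1.]
delta tool cm [0.01 0.08 0.42]
```

```bash
python3 -m pendant '[{"dx":0,"dy":0.05,"dz":0.1,"twist":0},{"dx":0,"dy":0.05,"dz":0.2,"twist":0},{"dx":0,"dy":0.05,"dz":0.3,"twist":0},{"dx":0,"dy":0.05,"dz":0.3,"twist":0}]'; python3 g.py -.008 .094 .092;python3 -m pendant '[{"dx":0,"dy":0,"dz":0.1,"twist":0},{"dx":0,"dy":0,"dz":0.1,"twist":0}]'; python3 g.py -.008 .094 .092
```

```text
time: 3.75
eef_pos: [0.5843, 0.0823, 0.0932]
tcp_rot: [0.769, 0.64, -0.0, -0.0]
contact_force: [0.7, 0.2, -0.5]
opening: -0.001
finger_force: 0.0
t 3.75 open -0.0 stand xyz mm [-8.3 93.9 93.2] F [ 0.74  0.25 -0.47] yaw err deg 0.06 tilt [-0.  0. -1.]
delta tool cm [0.01 0.03 0.12]
time: 4.0
eef_pos: [0.5844, 0.0824, 0.0922]
tcp_rot: [0.769, 0.64, -0.0, -0.0]
contact_force: [-0.5, 0.4, 0.3]
opening: -0.001
finger_force: 0.0
t 4.0 open -0.0 stand xyz mm [-8.3 93.9 92.2] F [-0.47  0.36  0.25] yaw err deg 0.07 tilt [-0.  0. -1.]
delta tool cm [0.01 0.03 0.02]
```

```bash
for i in 1 2 3; do :; done; python3 -m pendant '[{"dx":0,"dy":0,"dz":0.1,"twist":0},{"dx":0,"dy":0,"dz":0.1,"twist":0}]' | grep -E "contact|eef"; python3 -m pendant '[{"dx":0,"dy":0,"dz":0.1,"twist":0},{"dx":0,"dy":0,"dz":0.1,"twist":0}]'| grep -E "contact|eef"
```

```text
eef_pos: [0.5844, 0.0823, 0.0912]
contact_force: [-0.4, 0.4, 0.4]
eef_pos: [0.5845, 0.0823, 0.0907]
contact_force: [-1.3, -0.0, 1.8]
```

```bash
python3 -m pendant '[{"dx":0,"dy":0,"dz":0.05,"twist":0},{"dx":0,"dy":0,"dz":0.1,"twist":0},{"dx":0,"dy":0,"dz":0.1,"twist":0}]'; python3 g.py -.008 .094 .092
```

```text
time: 4.88
eef_pos: [0.5847, 0.0824, 0.09]
tcp_rot: [0.769, 0.64, 0.0, 0.0]
contact_force: [-2.2, -0.7, 5.0]
opening: -0.003
finger_force: 2.6
t 4.88 open -0.0 stand xyz mm [-8. 94. 90.] F [-2.17 -0.66  5.  ] yaw err deg 0.07 tilt [ 0. -0. -1.]
delta tool cm [ 0.  -0.  -0.2]
```

```bash
python3 -m pendant '[{"dx":0,"dy":0,"dz":0.06,"twist":0},{"dx":0,"dy":0,"dz":0.12,"twist":0},{"dx":0,"dy":0,"dz":0.12,"twist":0}]' | grep -E "contact|eef"; python3 -m pendant '[{"dx":0,"dy":0.1,"dz":0,"twist":0},{"dx":0,"dy":0.3,"dz":0,"twist":0},{"dx":0,"dy":0.5,"dz":0,"twist":0},{"dx":0,"dy":0.5,"dz":0,"twist":0}]' ; python3 g.py -.008 .094 .092
```

```text
eef_pos: [0.5847, 0.0824, 0.0894]
contact_force: [-3.2, 0.4, 8.5]
time: 5.75
eef_pos: [0.5898, 0.0814, 0.0895]
tcp_rot: [0.769, 0.64, 0.0, 0.0]
contact_force: [-2.0, 0.4, 7.0]
opening: -0.0
finger_force: 3.9
t 5.75 open -0.0 stand xyz mm [-2.7 94.  89.5] F [-2.03  0.4   7.03] yaw err deg 0.07 tilt [ 0.001 -0.    -1.   ]
delta tool cm [-0.   -0.53 -0.25]
```

```bash
python3 -m pendant '[{"dx":0,"dy":0,"dz":0.06,"twist":0},{"dx":0,"dy":0.2,"dz":0.06,"twist":0},{"dx":0,"dy":0.4,"dz":0.06,"twist":0},{"dx":0,"dy":0.6,"dz":0.06,"twist":0},{"dx":0,"dy":0.6,"dz":0.06,"twist":0}]' | grep -E "contact|eef";  python3 -m pendant '[{"dx":0,"dy":0.2,"dz":0,"twist":0},{"dx":0,"dy":0.4,"dz":0,"twist":0},{"dx":0,"dy":0.4,"dz":0,"twist":0}]' ; python3 g.py -.008 .094 .092
```

```text
eef_pos: [0.596, 0.0803, 0.0893]
contact_force: [-4.0, -0.4, 9.0]
time: 6.75
eef_pos: [0.6001, 0.0796, 0.0892]
tcp_rot: [0.769, 0.64, 0.001, 0.001]
contact_force: [-2.5, 0.7, 8.8]
opening: 0.002
finger_force: 4.0
t 6.75 open 0.0 stand xyz mm [ 7.7 94.1 89.2] F [-2.5   0.69  8.84] yaw err deg 0.07 tilt [ 0.002 -0.    -1.   ]
delta tool cm [-0.   -1.57 -0.28]
```

```bash
python3 -m pendant '[{"dx":0,"dy":0,"dz":-0.8,"twist":0},{"dx":0,"dy":-1.55,"dz":-0.8,"twist":0},{"dx":0,"dy":-1.55,"dz":-0.4,"twist":0},{"dx":0,"dy":-1.55,"dz":-0.2,"twist":0},{"dx":0,"dy":-1.55,"dz":-0.1,"twist":0},{"dx":0,"dy":-1.55,"dz":0,"twist":0},{"dx":0,"dy":-1.55,"dz":0,"twist":0}]' | grep -E "contact|eef";  python3 -m pendant '[{"dx":0,"dy":0.2,"dz":0,"twist":0},{"dx":0,"dy":0.4,"dz":0,"twist":0},{"dx":0,"dy":0.6,"dz":0,"twist":0},{"dx":0,"dy":0.8,"dz":0,"twist":0},{"dx":0,"dy":1,"dz":0,"twist":0},{"dx":0,"dy":1.2,"dz":0,"twist":0},{"dx":0,"dy":1.4,"dz":0,"twist":0},{"dx":0,"dy":1.5,"dz":0,"twist":0},{"dx":0,"dy":1.5,"dz":0,"twist":0}]' ; python3 g.py -.008 .048 .1
```

```text
eef_pos: [0.5842, 0.0825, 0.0891]
contact_force: [-3.1, -0.3, 8.9]
time: 8.75
eef_pos: [0.5996, 0.0797, 0.0892]
tcp_rot: [0.769, 0.64, 0.0, 0.0]
contact_force: [-2.1, 0.2, 7.8]
opening: -0.0
finger_force: 4.1
t 8.75 open -0.0 stand xyz mm [ 7.2 94.1 89.2] F [-2.06  0.22  7.81] yaw err deg 0.07 tilt [ 0.001 -0.    -1.   ]
delta tool cm [-4.61 -1.52 -1.08]
```

```bash
python3 -m pendant '[{"dx":0,"dy":0,"dz":-0.8,"twist":0},{"dx":0,"dy":0,"dz":-1.5,"twist":0},{"dx":-2.5,"dy":-1.5,"dz":-1.5,"twist":0},{"dx":-4.6,"dy":-1.5,"dz":-1.5,"twist":0},{"dx":-4.6,"dy":-1.5,"dz":-1.2,"twist":0},{"dx":-4.6,"dy":-1.5,"dz":-1.0,"twist":0},{"dx":-4.6,"dy":-1.5,"dz":-1.0,"twist":0}]' | grep -E "contact|eef"
python3 - <<'E'
from h import *
c=cam('top');a=c['img'][185:260,275:395,::-1]
cv2.imwrite('pics/t2.png',cv2.resize(a,None,fx=6.5,fy=6.5,interpolation=cv2.INTER_CUBIC))
E
```

```text
eef_pos: [0.5756, 0.0376, 0.0971]
contact_force: [-0.3, -0.2, -0.0]
```

View pics/t2.png

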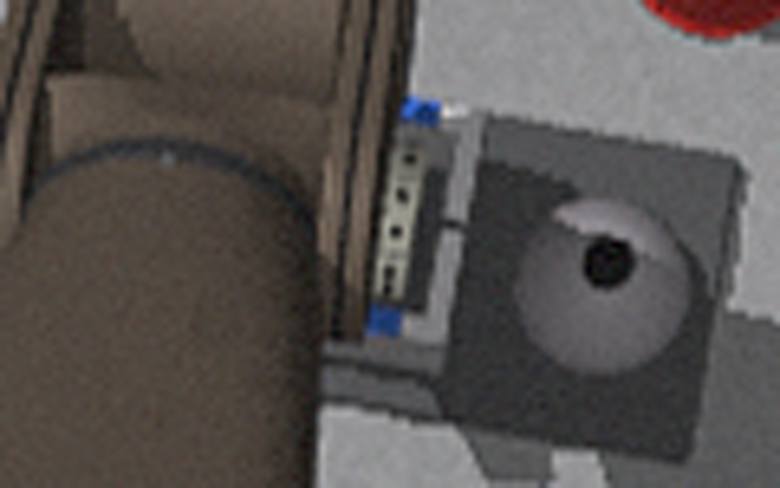

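```bash
python3 -m pendant '[{"dx":0,"dy":0,"dz":0.1,"twist":0},{"dx":0,"dy":0,"dz":0.2,"twist":0},{"dx":0,"dy":0,"dz":0.2,"twist":0}]' | grep -E "contact|eef"; python3 -m pendant '[{"dx":0,"dy":0,"dz":0.1,"twist":0},{"dx":0,"dy":0,"dz":0.2,"twist":0},{"dx":0,"dy":0,"dz":0.2,"twist":0}]' | grep -E "contact|eef"
```

```text
eef_pos: [0.5755, 0.0373, 0.0954]
contact_force: [-0.5, 0.3, 0.6]
eef_pos: [0.5755, 0.0372, 0.0934]
contact_force: [-1.3, 0.5, 1.0]
```

The arm hides the red and yellow wheels from the top camera, and only the blue edge and bell are visible at (610,260). I'll check the numbers later with the arm clear.

```bash
python3 -m pendant '[{"dx":0,"dy":0,"dz":0.1,"twist":0},{"dx":0,"dy":0,"dz":0.1,"twist":0}]' | grep -E "contact|eef"; python3 -m pendant '[{"dx":0,"dy":0,"dz":0.05,"twist":0},{"dx":0,"dy":0,"dz":0.1,"twist":0},{"dx":0,"dy":0,"dz":0.1,"twist":0}]' | grep -E "contact|eef"
```

```text
eef_pos: [0.5755, 0.0372, 0.0924]
contact_force: [-0.0, 0.1, -0.5]
eef_pos: [0.5755, 0.0372, 0.0915]
contact_force: [0.6, -0.6, -0.8]
```

```bash
python3 -m pendant '[{"dx":0,"dy":0,"dz":0.1,"twist":0},{"dx":0,"dy":0,"dz":0.1,"twist":0}]' | grep -E "contact|eef"; python3 -m pendant '[{"dx":0,"dy":0,"dz":0.05,"twist":0},{"dx":0,"dy":0,"dz":0.1,"twist":0},{"dx":0,"dy":0,"dz":0.1,"twist":0}]' | grep -E "contact|eef"
```

```text
eef_pos: [0.5755, 0.0372, 0.0904]
contact_force: [-0.2, -0.4, 0.1]
eef_pos: [0.5755, 0.0372, 0.0895]
contact_force: [0.4, -0.7, 0.6]
```

```bash
python3 -m pendant '[{"dx":0,"dy":0,"dz":0.05,"twist":0},{"dx":0,"dy":0,"dz":0.1,"twist":0},{"dx":0,"dy":0,"dz":0.1,"twist":0}]' | grep -E "contact|eef"
```

```text
eef_pos: [0.5757, 0.0372, 0.0887]
contact_force: [-0.2, -0.4, 0.7]
```

```bash
python3 -m pendant '[{"dx":0,"dy":0,"dz":0.05,"twist":0},{"dx":0,"dy":0,"dz":0.1,"twist":0},{"dx":0,"dy":0,"dz":0.1,"twist":0}]' | grep -E "contact|eef"; python3 -m pendant '[{"dx":0,"dy":0,"dz":0.05,"twist":0},{"dx":0,"dy":0,"dz":0.1,"twist":0},{"dx":0,"dy":0,"dz":0.1,"twist":0}]' | grep -E "contact|eef"; python3 g.py -.008 .048 .09
```

```text
eef_pos: [0.5757, 0.0372, 0.088]
contact_force: [-1.5, 0.4, 4.7]
eef_pos: [0.5758, 0.0372, 0.0874]
contact_force: [-2.8, 0.4, 5.8]
t 12.8 open -0.0 stand xyz mm [-8.4 48.  87.4] F [-2.85  0.41  5.82] yaw err deg 0.07 tilt [ 0. -0. -1.]
delta tool cm [ 0.    0.04 -0.26]
```

```bash
python3 -m pendant '[{"dx":0,"dy":0,"dz":0.06,"twist":0},{"dx":0,"dy":0,"dz":0.11,"twist":0},{"dx":0,"dy":0,"dz":0.11,"twist":0}]' | grep -E "contact|eef";  python3 -m pendant '[{"dx":0,"dy":0.2,"dz":0,"twist":0},{"dx":0,"dy":0.4,"dz":0,"twist":0},{"dx":0,"dy":0.6,"dz":0,"twist":0},{"dx":0,"dy":0.8,"dz":0,"twist":0},{"dx":0,"dy":1,"dz":0.02,"twist":0},{"dx":0,"dy":1.2,"dz":0.02,"twist":0},{"dx":0,"dy":1.4,"dz":0.02,"twist":0},{"dx":0,"dy":1.5,"dz":0.02,"twist":0},{"dx":0,"dy":1.5,"dz":0.02,"twist":0}]' ; python3 g.py -.008 .048 .1
```

```text
eef_pos: [0.5759, 0.0372, 0.0868]
contact_force: [-3.4, -0.3, 9.3]
time: 14.3
eef_pos: [0.5912, 0.0344, 0.0869]
tcp_rot: [0.769, 0.64, 0.001, 0.001]
contact_force: [-4.3, 0.4, 9.4]
opening: 0.0
finger_force: 4.3
t 14.3 open 0.0 stand xyz mm [ 7.2 48.  86.9] F [-4.3   0.37  9.37] yaw err deg 0.07 tilt [ 0.002 -0.    -1.   ]
delta tool cm [-0.   -1.52 -1.31]
```

```bash
python3 -m pendant '[{"dx":0,"dy":0,"dz":-0.8,"twist":0},{"dx":0,"dy":-1.5,"dz":-0.8,"twist":0},{"dx":0,"dy":-1.5,"dz":-0.4,"twist":0},{"dx":0,"dy":-1.5,"dz":-0.2,"twist":0},{"dx":0,"dy":-1.5,"dz":-0.1,"twist":0},{"dx":0,"dy":-1.5,"dz":0,"twist":0},{"dx":0,"dy":-1.5,"dz":0,"twist":0}]' | grep -E "contact|eef";  python3 -m pendant '[{"dx":0,"dy":0.2,"dz":0,"twist":0},{"dx":0,"dy":0.4,"dz":0,"twist":0},{"dx":0,"dy":0.6,"dz":0,"twist":0},{"dx":0,"dy":0.8,"dz":0,"twist":0},{"dx":0,"dy":1,"dz":0,"twist":0},{"dx":0,"dy":1.2,"dz":0,"twist":0},{"dx":0,"dy":1.3,"dz":0,"twist":0},{"dx":0,"dy":1.3,"dz":0,"twist":0}]' ; python3 g.py -.008 .002 .1
```

```text
eef_pos: [0.5759, 0.0373, 0.0867]
contact_force: [-4.7, 0.1, 10.2]
time: 16.18
eef_pos: [0.5892, 0.0349, 0.087]
tcp_rot: [0.769, 0.64, 0.0, 0.0]
contact_force: [-2.6, 0.7, 8.6]
opening: -0.002
finger_force: 4.6
t 16.18 open -0.0 stand xyz mm [ 5.2 48.1 87. ] F [-2.6   0.7   8.65] yaw err deg 0.07 tilt [ 0.001 -0.    -1.   ]
delta tool cm [-4.61 -1.32 -1.3 ]
```

```bash
python3 -m pendant '[{"dx":0,"dy":0,"dz":-2,"twist":0},{"dx":0,"dy":0,"dz":-6,"twist":0},{"dx":-2,"dy":0,"dz":-11,"twist":0},{"dx":-7,"dy":0,"dz":-12,"twist":0},{"dx":-12,"dy":0,"dz":-12,"twist":0},{"dx":-17,"dy":0,"dz":-12,"twist":0},{"dx":-22,"dy":0,"dz":-12,"twist":0},{"dx":-25,"dy":0,"dz":-12,"twist":0},{"dx":-26,"dy":0,"dz":-12,"twist":0},{"dx":-26,"dy":0,"dz":-12,"twist":0}]' | grep -E "contact|eef"
python3 - <<'E'
from h import *
c=cam('top');a=c['img'][185:260,275:395,::-1]
cv2.imwrite('pics/t3.png',cv2.resize(a,None,fx=6.5,fy=6.5,interpolation=cv2.INTER_CUBIC))
E
```

```text
eef_pos: [0.541, -0.2207, 0.2052]
contact_force: [0.3, 0.1, 0.3]
```

View pics/t3.png

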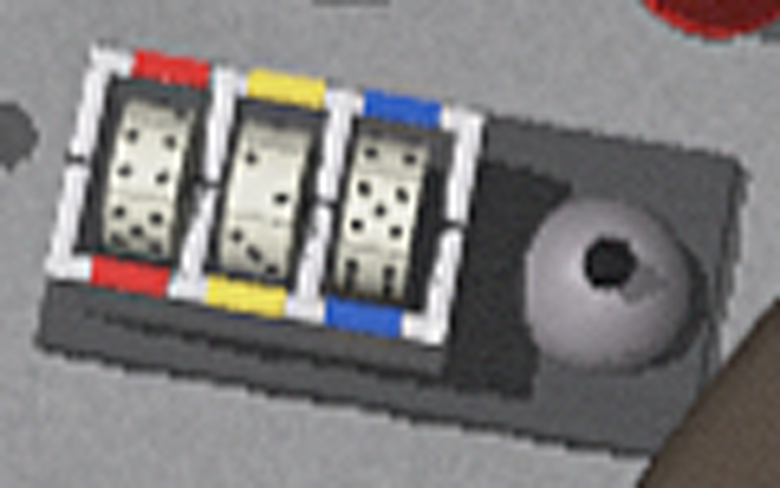

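Red shows 4 (centre at 147,156) and yellow shows 2 (266,178), both close to their ticks. Blue shows 5 (380,210), about 0.11 rad (3.4 mm) short, so I'll nudge it forward for margin.

```bash
python3 g.py -.003 .002 .1
```

```text
t 17.48 open 0.0 stand xyz mm [   4.6 -211.3  205.2] F [-0.59 -0.57  0.35] yaw err deg 0.08 tilt [-0.     0.001 -1.   ]
delta tool cm [21.32 -0.73 10.53]
```

```bash
python3 -m pendant '[{"dx":4,"dy":-0.2,"dz":0,"twist":0},{"dx":9,"dy":-0.7,"dz":0,"twist":0},{"dx":14,"dy":-0.7,"dz":0,"twist":0},{"dx":19,"dy":-0.7,"dz":1,"twist":0},{"dx":21.3,"dy":-0.7,"dz":4,"twist":0},{"dx":21.3,"dy":-0.7,"dz":8,"twist":0},{"dx":21.3,"dy":-0.7,"dz":10,"twist":0},{"dx":21.3,"dy":-0.7,"dz":10.5,"twist":0},{"dx":21.3,"dy":-0.7,"dz":10.7,"twist":0},{"dx":21.3,"dy":-0.7,"dz":10.7,"twist":0}]' | grep -E "contact|eef"
python3 -m pendant '[{"dx":0,"dy":0,"dz":0.1,"twist":0},{"dx":0,"dy":0,"dz":0.1,"twist":0}]' | grep -E "contact|eef";python3 -m pendant '[{"dx":0,"dy":0,"dz":0.1,"twist":0},{"dx":0,"dy":0,"dz":0.1,"twist":0}]' | grep -E "contact|eef";python3 -m pendant '[{"dx":0,"dy":0,"dz":0.1,"twist":0},{"dx":0,"dy":0,"dz":0.1,"twist":0}]' | grep -E "contact|eef"; python3 g.py -.003 .002 .1
```

```text
eef_pos: [0.5739, -0.0105, 0.0997]
contact_force: [-0.5, -0.1, -0.2]
eef_pos: [0.5732, -0.0103, 0.0978]
contact_force: [0.4, -0.4, -0.3]
eef_pos: [0.5731, -0.0102, 0.0965]
contact_force: [0.1, -0.7, 0.3]
eef_pos: [0.5732, -0.0102, 0.0958]
contact_force: [-0.9, -0.7, 3.5]
t 19.48 open 0.0 stand xyz mm [-2.3  0.9 95.8] F [-0.92 -0.75  3.52] yaw err deg 0.07 tilt [ 0. -0. -1.]
delta tool cm [ 0.11 -0.07 -0.42]
```

```bash
python3 -m pendant '[{"dx":0,"dy":0,"dz":0.07,"twist":0},{"dx":0,"dy":0,"dz":0.14,"twist":0},{"dx":0,"dy":0,"dz":0.14,"twist":0}]' | grep -E "contact|eef";python3 -m pendant '[{"dx":0,"dy":0.1,"dz":0.02,"twist":0},{"dx":0,"dy":0.25,"dz":0.02,"twist":0},{"dx":0,"dy":0.42,"dz":0.02,"twist":0},{"dx":0,"dy":0.42,"dz":0.02,"twist":0}]' | grep -E "contact|eef"; python3 g.py 0 -.088 .1
```

```text
eef_pos: [0.5733, -0.0102, 0.095]
contact_force: [-2.4, -0.2, 7.9]
eef_pos: [0.5773, -0.0109, 0.0949]
contact_force: [-2.3, 0.5, 8.8]
t 20.35 open -0.0 stand xyz mm [ 1.8  0.9 94.9] F [-2.33  0.55  8.77] yaw err deg 0.07 tilt [-0. -0. -1.]
delta tool cm [-8.89 -0.19 -0.51]
```

```bash
python3 -m pendant '[{"dx":0,"dy":0,"dz":-2,"twist":0},{"dx":0,"dy":0,"dz":-5,"twist":0},{"dx":-4,"dy":0,"dz":-8,"twist":0},{"dx":-9,"dy":0,"dz":-9,"twist":0},{"dx":-14,"dy":0,"dz":-9,"twist":0},{"dx":-18,"dy":0,"dz":-9,"twist":0},{"dx":-20,"dy":0,"dz":-9,"twist":0},{"dx":-20,"dy":0,"dz":-9,"twist":0}]' | grep -E "contact|eef"
python3 - <<'E'
from g import *
go(0,-.088,.09)
c=cam('top');a=c['img'][185:260,275:395,::-1]
cv2.imwrite('pics/t4.png',cv2.resize(a,None,fx=6.5,fy=6.5,interpolation=cv2.INTER_CUBIC))
E
```

```text
eef_pos: [0.5405, -0.2081, 0.1837]
contact_force: [0.3, 0.5, -0.4]
t 21.35 open -0.0 stand xyz mm [   1.8 -199.6  183.7] F [ 0.27  0.51 -0.42] yaw err deg -0.05 tilt [ 0.     0.001 -1.   ]
delta tool cm [11.16 -0.19  9.37]
```

View pics/t4.png

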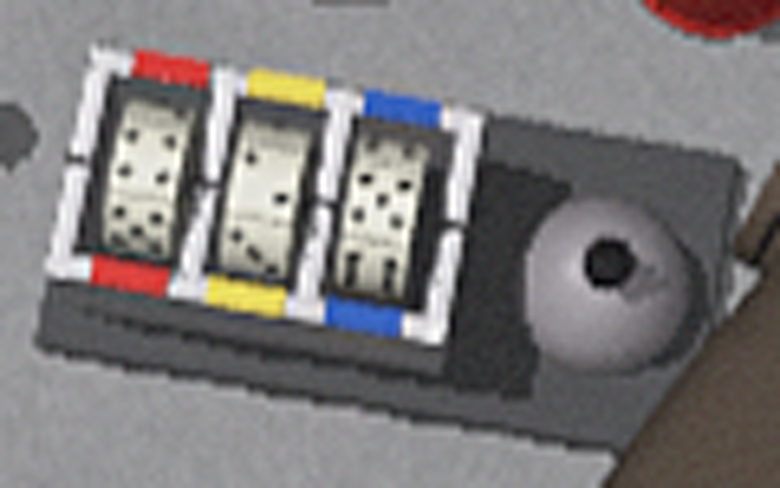

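Blue's 5 is now at (383,200), close to centred, so 4-2-5 is showing. Next is the bell, plunger at crop (610,262).

```bash
python3 -m pendant '[{"dx":4,"dy":-0.2,"dz":0,"twist":0},{"dx":9,"dy":-0.2,"dz":1,"twist":0},{"dx":11.2,"dy":-0.2,"dz":4,"twist":0},{"dx":11.2,"dy":-0.2,"dz":8,"twist":0},{"dx":11.2,"dy":-0.2,"dz":10.5,"twist":0},{"dx":11.2,"dy":-0.2,"dz":11.2,"twist":0},{"dx":11.2,"dy":-0.2,"dz":11.2,"twist":0}]' | grep -E "contact|eef"; python3 g.py 0 -.088 .056
```

```text
eef_pos: [0.5593, -0.0961, 0.0718]
contact_force: [0.4, -0.0, -0.5]
t 22.27 open -0.0 stand xyz mm [ -0.3 -86.1  71.8] F [ 0.41 -0.01 -0.55] yaw err deg 0.13 tilt [-0.  0. -1.]
delta tool cm [-0.19  0.03  1.58]
```

```bash
python3 -m pendant '[{"dx":-0.15,"dy":0,"dz":0.4,"twist":0},{"dx":-0.15,"dy":0,"dz":0.7,"twist":0},{"dx":-0.15,"dy":0,"dz":0.9,"twist":0},{"dx":-0.15,"dy":0,"dz":1.1,"twist":0},{"dx":-0.15,"dy":0,"dz":1.2,"twist":0},{"dx":-0.15,"dy":0,"dz":1.2,"twist":0}]' | grep -E "contact|eef"; python3 g.py 0 -.088 .056
```

```text
eef_pos: [0.559, -0.0987, 0.0599]
contact_force: [-1.1, 0.2, 2.4]
t 23.02 open 0.0 stand xyz mm [ -0.  -88.7  59.9] F [-1.07  0.17  2.37] yaw err deg 0.06 tilt [ 0. -0. -1.]
delta tool cm [0.07 0.   0.39]
```

```bash
python3 -m pendant '[{"dx":0,"dy":0,"dz":0.2,"twist":0},{"dx":0,"dy":0,"dz":0.4,"twist":0},{"dx":0,"dy":0,"dz":0.5,"twist":0},{"dx":0,"dy":0,"dz":0.5,"twist":0},{"dx":0,"dy":0,"dz":0.5,"twist":0}]' | grep -E "contact|eef"; python3 -m pendant '[{"dx":0,"dy":0,"dz":-1,"twist":0},{"dx":0,"dy":0,"dz":-4,"twist":0},{"dx":0,"dy":0,"dz":-9,"twist":0},{"dx":-5,"dy":0,"dz":-13,"twist":0},{"dx":-10,"dy":0,"dz":-13,"twist":0},{"dx":-12,"dy":0,"dz":-13,"twist":0},{"dx":-12,"dy":0,"dz":-13,"twist":0}]' | grep -E "contact|eef|time"
python3 - <<'E'
from h import *
c=cam('top');a=c['img'][150:330,240:500,::-1]
cv2.imwrite('pics/t5.png',cv2.resize(a,None,fx=3,fy=3,interpolation=cv2.INTER_CUBIC))
E
```

```text
eef_pos: [0.5591, -0.0987, 0.0551]
contact_force: [-0.7, -0.6, 5.4]
time: 24.52
eef_pos: [0.5361, -0.2167, 0.1835]
contact_force: [0.3, 0.1, 0.8]
```

View pics/t5.png

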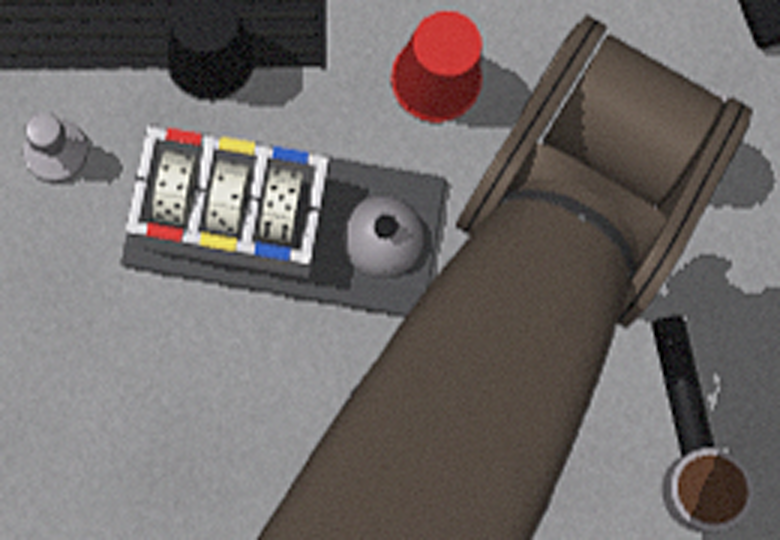

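The picture shows 4-2-5 on the wheels at (172,185), (227,200) and (282,200). The plunger is back up at (385,225), the arm is clear, and the bar things in view haven't moved.

```bash
python3 -c "
from plant import ctrl
print(ctrl.sign_off())"
```

```text
the job is handed in; nothing more can be done
None
```

I set the wheels to 4-2-5, pushed the bell about 9 mm down and let it come back up, and handed the job in at about 24.6 s; sign-off gave no verdict, and the highest force I read on the stand was about 11 N.

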